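# Set the telescoping length gauge with its ring and hold it at the mark

## Task

Take the plain thick ring out of the red parts tray and set it fully down over the upright pin on the gauge's telescoping arm, leaving the other parts in the tray. Then press the gauge's lock button right down (it stays down) and pull the arm out by its black knob until its pointer stands level with the blade of the clip on the scale. The arm is sprung, so finish while still holding the knob with the pointer at that mark; do not disturb the calliper and the screwdriver.

Things in the scene. Friction and masses are not known exactly. Their poses are not given: they have to be found in the camera images.
- ring_gauge: Plain light-grey thick steel ring, 54 mm outside, hole about 22 mm, 16 mm high, 0.18 kg, lying flat in the tray; grasp it across the outside. Origin: centre of its underside, z up along the hole.
- parts_tray: Red plastic tray, 372 x 238 mm, walls 56 mm high and 7 mm thick, floor 3 mm thick, fixed to the bench. Origin: centre of its underside; x along the long side, z up.
- bearing: Ball bearing in the tray, 42 mm across, 12 mm high, with a dark shield ring: smaller and thinner than the ring wanted. Stays in the tray. Origin: centre of its underside.
- tray_motor: Small silver electric motor, 58 x 33 x 30 mm, lying in the tray. Stays in the tray. Origin: centre of its underside, x along its length.
- hex_key: Black hex key, 28 x 86 x 5 mm, in the far right corner of the tray. Stays in the tray. Origin: centre of its underside, y along its length.
- gauge_base: Length gauge, fixed: a dark steel base plate 100 (x) x 300 (y) x 10 mm with a grey sleeve 40 x 110 mm, top 58 mm high, on its -y half; out of the sleeve's mouth the arm telescopes along this body's +y. A bright scale strip along the front (-x) edge has a line each 10 mm, the 0 and 50 lines longer. Origin: centre of the plate's underside, z up.
- gauge_slide (a joint): Extension of the telescoping arm in m: 0 = home, 0.09 = fully out, growing along +y of gauge_base. Locked at home (1.5 mm of play) until lock_button is pressed. A spring pulls it home: 30 N/m with 1.5 N at home (about 4 N at the mark), friction 0.6 N; let go, it runs back. The arm weighs 0.45 kg and is guided, it carries its own weight.
- lock_button (a joint): Travel of the lock button in m: 0 = up, locking; 0.008 = right down. It moves straight down, resists with about 4 N of friction and stays where it is left; the arm is free beyond 0.0065.
- button_top (a point): Centre of the top face of the lock button: steel, round, 22 mm across, standing 12 mm above its black bezel on top of the sleeve, 74 mm above the bench when up.
- pin_seat (a point): Foot of the upright pin on the arm, on its axis at the top face of the 34 mm round boss on which the ring rests, 56 mm above the bench; moves with the arm. Pin 16 mm thick, 26 mm tall, its top 8 mm tapered to 6 mm. The arm's head beneath is 36 mm wide (across, gauge_base x), its top 42 mm above the bench, the boss 14 mm high on it. Axes as gauge_base.
- knob_grip (a point): Middle of the grip of the arm's black upright knob, on its axis, 71 mm above the bench. Knob 24 mm thick, 46 mm tall, standing on the arm's head, top 88 mm above the bench; 78 mm from the pin along the arm (pin on the +y side) and 34 mm from the sleeve's mouth. Grasp it from above with the fingers closing across the arm (gauge_base x). Axes as gauge_base.
- pull_knob: The same knob as a body; it swivels stiffly about its upright axis, which does not matter. Origin: centre of its foot, 42 mm above the bench.
- pointer_tip (a point): Tip of the thin dark pointer on the -x side of the arm's head, over the scale; moves with the arm, on the scale's 0 line when the arm is home. Axes as gauge_base.
- index_clip: Small steel clip with a black screw at the base plate's front (-x) edge, 16 mm along y, 26 mm high, fixed at some place of the scale between 45 and 75 mm; its thin dark blade points to +x at the scale, at the pointer's height. Origin: below the blade's root, on the bench; axes as gauge_base, so the arm is at the mark when pointer_tip has the same y as this origin in the gauge's axes.
- calliper: Calliper lying flat beyond the gauge, 71 x 220 x 16 mm, loose. To be left alone. Origin: centre of its underside, y along its length.
- screwdriver: Screwdriver with yellow handle lying left of the gauge, 27 x 166 x 26 mm, loose. To be left alone. Origin: centre of its underside, y along its length.
Mind the look-alikes: they are no part of the job. Of the things that look like the ring_gauge, the middle-sized one is meant.

How it is judged:
By the outcome, as a careful person would: the job done as asked, in the order asked, and still so for the second after the job is handed in, while the arm keeps its last pose, push and grip.
It also fails if it takes over 56 s, if anything falls off the work surface, if the arm or the gripper's body presses on something with over 40 N, if the wrist force passes 120 N, or if a joint passes its speed limit or range.

## Robot

A 6-joint arm with a two-finger parallel gripper is mounted at the origin on a cart in front of the work surface, level with it; the furniture and walls round the work are solid. World frame = base frame: x ahead of the robot, y to its left, z up, the work surface at z = 0. Lengths are in m, angles in rad, forces in N, time in s.
With the tool pointing down it reaches from about 0.35 to 0.775 m from the base axis. Payload 5.5 kg.
Tool frame: the origin (TCP) lies at the very end of the fingers, on their centre line; the grasp point (between the pads) lies 19 mm behind it; z points along the fingers, x is the direction in which the jaws open and shut, and the axes are right-handed (so a half turn about z gives the same grasp; the last joint's range is limited). The gripper opens to 85 mm and grips with 20 to 120 N. Pads are 22 mm wide; open, the fingers measure 114 mm over their backs; the gripper's body (76 mm by 85 mm) begins 54 mm behind the grasp point. The pads swing forward as they close: fully open they stand 13 mm farther back than shut.
Start: joints at [0.984, 0.313, 0.046, 1.304, 0, 1.431], TCP at [0.248, 0.519, 0.197] pointing down, gripper open.
Joint ranges: [-2.76, 2.76], [-0.86, 1.69], [-1.03, 1.26], [-2.2, 2.34], [-1.47, 1.5], [-3.14, 3.14]. Speed limits (rad/s): [2.57, 2.57, 3.14, 3.14, 3.14, 3.14].

## Interface

Orientations are given as a unit quaternion [w, x, y, z].
In Python, from workcell import monitor, eyes, ticket gives the robot as it stands.
- The arm moves only by the tool send_rows, never from a script. Its argument "targets" is a list of rows, each a list of 5 numbers: the shift along the world's x, y, z in m, then the turn about the world's z in degrees, then the closure in counts, from 0 (fully open) to 255 (shut). A call has 1 to 12 rows; each row shifts and turns the commanded pose from where the row before left it; what a row does not reach is not made up. A row lasts 1/10 s, in which the tool goes at most 50 mm and 8.59 degrees, less where a joint would pass 70% of its speed; a pose out of reach is approached as far as the arm can. A call is refused whole if a number of a shift passes 0.05 or a number of a turn 8.59, either way. A call with a gripper value outside its range is refused whole. The fingers move at their own pace and stop on an object; "newtons" is the grip in N (left out, the last holds). Time passes only in rows, so rows that do not move let the fingers close. It gives the time, the measured TCP pose, the force and the opening at its end, in the units of the state.
- monitor.get_state(): the state, without advancing time (a new reading comes with each control period).
- eyes.read_camera(name): name is "scene" or "top" or "wrist"; returns a dict with "img" (480x640x3 uint8, red, green, blue), "z_map" (480x640 float32, m along the optical axis (not along the pixel's ray), 0 where there is no reading), "camera_matrix" (3x3 intrinsics, pixels), "pose" (4x4, takes a point from camera to world coordinates); the wrist camera has in their place "T_tool_cam" (4x4, takes a point from camera to tool coordinates, whose origin is the TCP and whose axes are the tool frame's). Camera axes: x right, y down, z forward; pixel columns grow to the right and rows downward; lengths in m; the calibration is good to about 2 mm. A picture is of the moment at which its call begins: read the wrist's pose just before it.
- ticket.hand_in(): hands the job in, once; it reports no verdict.
Trained networks look in the newest picture that a camera, given by its name, has taken for a name from the list of things; names that differ only in an ending like _2 or _b are one class to them, and where a whole thing is asked for, a point or a joint stands for the part that bears it (a point fixed in the world has none). Each returns a list of dicts, best first, with "conf" (0 to 1); they miss things now and then, are a little off and sometimes report something else, mostly with a low value. They report only what shows in the picture. A call takes as long as a camera call. They do not tell look-alikes from the thing itself.
- eyes.spot_in(name, camera): "xyz" ([x, y, z] in m, in world coordinates, good to about 4 mm: the middle of the surface that is visible of it).
- eyes.tip_of(name, camera): "xyz" ([x, y, z] in m, in world coordinates, good to about 4 mm: a listed point, or the origin of a listed thing).
The state is a dict: "clock": time; "joint_pos": joint angles; "qvel": joint speeds; "tau": joint torques, N m; "tcp_pos": TCP position; "orientation": TCP orientation; "wrist_force": force on the tool from outside, world axes, zero at the start; "ft_torque": the same for the moment, N m; "finger_gap": finger opening in m.
Only numpy, scipy, OpenCV 4.12 (cv2) and the standard library are available. Lean on these libraries where they do the work, as an engineer would, in place of code of your own. Each camera call takes 0.05 s, during which the arm holds its last target.

## Working session

There is one attempt and no reset: what is moved stays moved. The work goes in short steps, Python scripts to look and compute and a tool call to move; the robot and the scene stay as the last step left them, time stands still between calls to the robot, and variables do not carry over. Pictures are saved under pics/ and viewed, and the job is handed in when it is done.

Besides the shell and the picture viewer there is one more tool, called after ">>>" as name(argument=value, ...), one argument or row to a line, values as JSON. send_rows: Moves the arm, as the interface text tells. Its arguments: {"type":"object","properties":{"targets":{"type":"array"},"newtons":{"type":"number"}},"required":["targets"]}

```bash
mkdir -p pics; cat > h.py <<'E'
from workcell import monitor, eyes, ticket
import numpy as np, cv2
def save(n,im): cv2.imwrite('pics/'+n+'.png',cv2.cvtColor(im,cv2.COLOR_RGB2BGR))
E
python3 - <<'E'
from h import *
np.set_printoptions(precision=4,suppress=True)
s=monitor.get_state(); print(s)
for c in ['scene','top']:
    r=eyes.read_camera(c); save(c+'0',r['img']); np.savez(c+'0.npz',**r)
    print(c,r['camera_matrix'],r['pose'])
    for n in ['ring_gauge','bearing','parts_tray','gauge_base']:
        print(n,[(np.round(d['xyz'],4),round(d['conf'],2)) for d in eyes.spot_in(n,c)])
    for n in ['ring_gauge','button_top','pin_seat','knob_grip','pointer_tip','index_clip','gauge_base','parts_tray']:
        print('tip',n,[(np.round(d['xyz'],4),round(d['conf'],2)) for d in eyes.tip_of(n,c)])
print(monitor.get_state()['clock'])
E
```

```text
{'clock': 0.0, 'joint_pos': array([ 0.9844,  0.314 ,  0.045 ,  1.3036, -0.    ,  1.4312]), 'qvel': array([-0.    ,  0.0005,  0.0003, -0.0016,  0.0004,  0.0024]), 'tau': array([  0.0006, -48.0628,  29.8532,   0.0193,  -0.0002,   0.    ]), 'tcp_pos': array([0.2482, 0.5181, 0.1957]), 'orientation': array([ 0.0004,  0.8462,  0.5329, -0.0008]), 'wrist_force': array([-0.2764, -0.1133,  0.6502]), 'ft_torque': array([ 0.0163,  0.061 , -0.0117]), 'finger_gap': 0.08529456455742784}
scene [[602.9139   0.     316.2838]
 [  0.     602.9139 246.5663]
 [  0.       0.       1.    ]] [[ 0.8899  0.392  -0.2332  1.0017]
 [ 0.4559 -0.778   0.4322 -0.9551]
 [-0.012  -0.491  -0.8711  1.8324]
 [ 0.      0.      0.      1.    ]]
ring_gauge [(array([ 0.5298, -0.4193,  0.0197]), 0.7), (array([ 0.3833, -0.5653,  0.0203]), 0.69)]
bearing []
parts_tray [(array([ 0.4992, -0.3632,  0.0039]), 0.74)]
gauge_base [(array([0.4996, 0.0012, 0.0152]), 0.64)]
tip ring_gauge [(array([ 0.3804, -0.5644, -0.0008]), 0.89), (array([ 0.5312, -0.4192,  0.0016]), 0.63), (array([ 0.5463, -0.5404, -0.004 ]), 0.52)]
tip button_top [(a
[... 1126 characters left out ...]
0893]), 0.26)]
tip ring_gauge [(array([ 0.3763, -0.5665, -0.0005]), 0.82), (array([ 0.5334, -0.4203,  0.0019]), 0.81), (array([ 0.5445, -0.5432,  0.0016]), 0.51), (array([ 0.5055, -0.3703, -0.0021]), 0.33)]
tip button_top [(array([ 0.5005, -0.0694,  0.0735]), 0.64), (array([0.4327, 0.097 , 0.0057]), 0.22)]
tip pin_seat [(array([0.4905, 0.0959, 0.0552]), 0.64)]
tip knob_grip [(array([0.4977, 0.0187, 0.0709]), 0.45)]
tip pointer_tip [(array([0.4509, 0.0322, 0.027 ]), 0.87)]
tip index_clip [(array([0.4367, 0.0995, 0.0033]), 0.42)]
tip gauge_base [(array([ 0.485 ,  0.0192, -0.001 ]), 0.8)]
tip parts_tray [(array([ 0.5078, -0.3709,  0.0011]), 0.59), (array([ 0.4602, -0.3313, -0.0008]), 0.58)]
1.3
```

View pics/scene0.png

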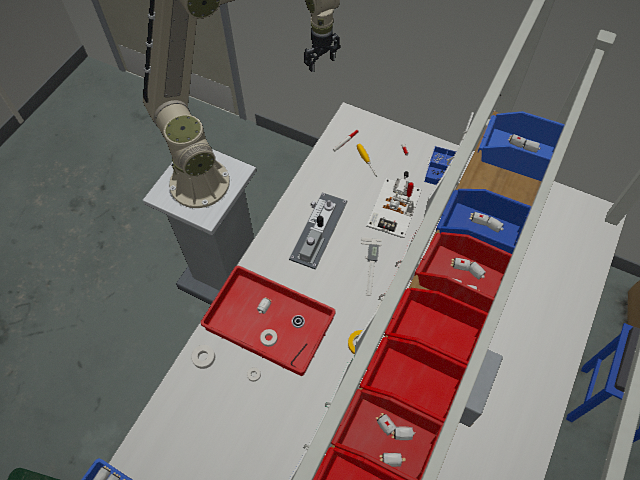

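View pics/top0.png

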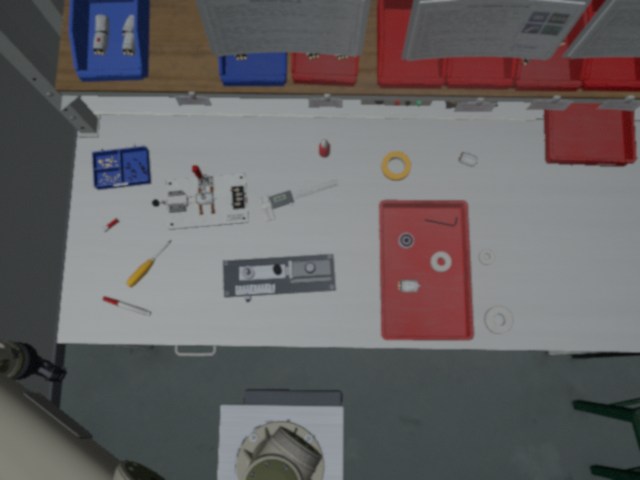

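The scene camera shows three rings: one in the tray at about (269,338) px and two outside it, a large one at (203,357) and a small one at (253,376). I'm after the ring in the tray, at about (0.532, -0.418). The gauge is near (318,230) px with a yaw of about 3.7°. Next I'll go over it with the wrist camera.

>>> send_rows(
  targets=[
    [0.0185,-0.0405,0.01,-5.06,0],
    [0.0185,-0.0405,0.01,-5.06,0],
    [0.0185,-0.0405,0.01,-5.06,0],
    [0.0185,-0.0405,0.01,-5.06,0],
    [0.0185,-0.0405,0.01,-5.06,0],
    [0.0185,-0.0405,0.01,-5.06,0],
    [0.0185,-0.0405,0.01,-5.06,0],
    [0.0185,-0.0405,0.01,-5.06,0],
    [0.0185,-0.0405,0.01,-5.06,0],
    [0.0185,-0.0405,0.01,-5.06,0],
    [0.0185,-0.0405,0.01,-5.06,0],
    [0.0185,-0.0405,0.01,-5.06,0],
  ],
)

```text
clock: 2.5
tcp_pos: [0.4709, 0.0308, 0.3173]
orientation: [-0.0, 1.0, 0.03, 0.0]
wrist_force: [1.9, 0.1, -0.2]
finger_gap: 0.0853
```

>>> send_rows(
  targets=[
    [0,0,0,0,0],
    [0,0,0,0,0],
  ],
)

```text
clock: 2.7
tcp_pos: [0.4707, 0.0317, 0.3165]
orientation: [-0.0, 1.0, 0.031, -0.0]
wrist_force: [-0.5, 1.0, 0.3]
finger_gap: 0.0853
```

```bash
cat >> h.py <<'E'
from scipy.spatial.transform import Rotation as R
def T(s):
    q=s['orientation']; M=np.eye(4); M[:3,:3]=R.from_quat([q[1],q[2],q[3],q[0]]).as_matrix(); M[:3,3]=s['tcp_pos']; return M
def yaw(s): x=T(s)[:3,0]; return np.degrees(np.arctan2(x[1],x[0]))
def wrist(n):
    s=monitor.get_state(); r=eyes.read_camera('wrist'); P=T(s)@r['T_tool_cam']
    save(n,r['img']); np.savez(n+'.npz',P=P,**r); return s,r,P
def show(names,c,f='tip_of'):
    for n in names: print(f,n,[(np.round(d['xyz'],4).tolist(),round(d['conf'],2)) for d in getattr(eyes,f)(n,c)[:3]])
E
python3 - <<'E'
from h import *
s,r,P=wrist('w1'); print(s['tcp_pos'],yaw(s),s['joint_pos'],np.round(P,3),r['camera_matrix'][0,0])
show(['button_top','pin_seat','knob_grip','pointer_tip','index_clip','gauge_base'],'wrist')
print(monitor.get_state()['clock'])
E
```

```text
[0.47071461 0.03168222 0.31650272] 3.5593662506909043 [-1.03437570e-01  1.04376128e-01  7.37256829e-02  1.54036675e+00
  3.45400270e-04  1.40523609e+00] [[ 0.998  0.059  0.016  0.467]
 [ 0.061 -0.963 -0.263  0.097]
 [-0.     0.264 -0.965  0.492]
 [ 0.     0.     0.     1.   ]] 357.1454041528649
tip_of button_top [([0.446, 0.0267, 0.0228], 0.52)]
tip_of pin_seat [([0.4933, 0.0956, 0.0555], 0.82)]
tip_of knob_grip [([0.4965, 0.0161, 0.07], 0.61)]
tip_of pointer_tip [([0.4472, 0.0293, 0.0271], 0.96)]
tip_of index_clip [([0.4294, 0.0957, -0.0017], 0.53), ([0.4959, 0.0165, 0.0682], 0.28)]
tip_of gauge_base [([0.4874, 0.0175, -0.0], 0.77)]
3.05
```

View pics/w1.png

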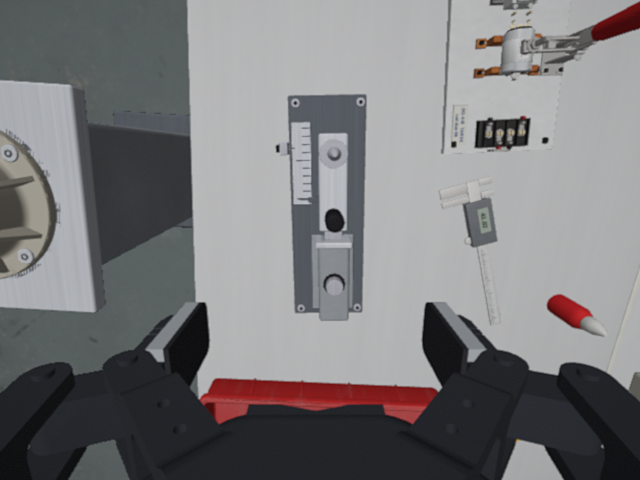

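The wrist view shows the pin and boss at about (334,154) px, the knob top at (334,219), the button at (334,284), the pointer at about (307,201) and the clip at (283,149). I'll work these out from the pixels.

```bash
python3 - <<'E'
from h import *
d=np.load('w1.npz'); im=d['img']; z=d['z_map']; K=d['camera_matrix']; P=d['P']
c=im[85:325,265:380]; save('w1c',cv2.resize(c,None,fx=5,fy=5,interpolation=cv2.INTER_CUBIC)[:,:][:600]); save('w1d',cv2.resize(c,None,fx=5,fy=5,interpolation=cv2.INTER_CUBIC)[600:])
def pt(mask_lo,hi,box):
    v,u=np.mgrid[0:480,0:640]; X=np.stack([(u-K[0,2])/K[0,0]*z,(v-K[1,2])/K[1,1]*z,z,np.ones_like(z)],-1)@P.T
    b=np.zeros(z.shape,bool); b[box[1]:box[3],box[0]:box[2]]=1
    m=b&(X[...,2]>mask_lo)&(X[...,2]<hi)&(z>0)
    q=X[m]; 
    return len(q), q[:,:3].mean(0), (q[:,:3].min(0)+q[:,:3].max(0))/2, np.median(q[:,2]), q[:,:3].max(0)-q[:,:3].min(0)
np.set_printoptions(precision=4,suppress=True)
print('boss',pt(.05,.06,(310,125,360,185)))
print('pintop',pt(.077,.09,(310,125,360,185)))
print('knob',pt(.083,.095,(310,195,360,240)))
print('button',pt(.069,.08,(310,265,360,305)))
print('plate',pt(.007,.013,(280,85,375,320)))
print('head',pt(.04,.045,(310,125,360,185)))
E
```

```text
boss (484, array([0.4885, 0.0945, 0.0546]), array([0.4888, 0.0946, 0.0554]), np.float64(0.054629758695791925), array([0.0324, 0.0326, 0.0065]))
pintop (70, array([0.4888, 0.0941, 0.0793]), array([0.4888, 0.0939, 0.0796]), np.float64(0.07944730692246693), array([0.0101, 0.0108, 0.0052]))
knob (289, array([0.4945, 0.0172, 0.086 ]), array([0.4945, 0.0166, 0.0863]), np.float64(0.08613165745624046), array([0.0222, 0.022 , 0.0064]))
button (225, array([ 0.501 , -0.0674,  0.0726]), array([ 0.5013, -0.068 ,  0.072 ]), np.float64(0.072745499035417), array([0.0216, 0.0216, 0.0055]))
plate (9417, array([0.4821, 0.0505, 0.0092]), array([0.4888, 0.0165, 0.01  ]), np.float64(0.008902925482149271), array([0.1201, 0.3043, 0.006 ]))
head (542, array([0.4895, 0.0809, 0.041 ]), array([0.4895, 0.0871, 0.0418]), np.float64(0.04083371450474618), array([0.0381, 0.0614, 0.0035]))
```

View pics/w1c.png

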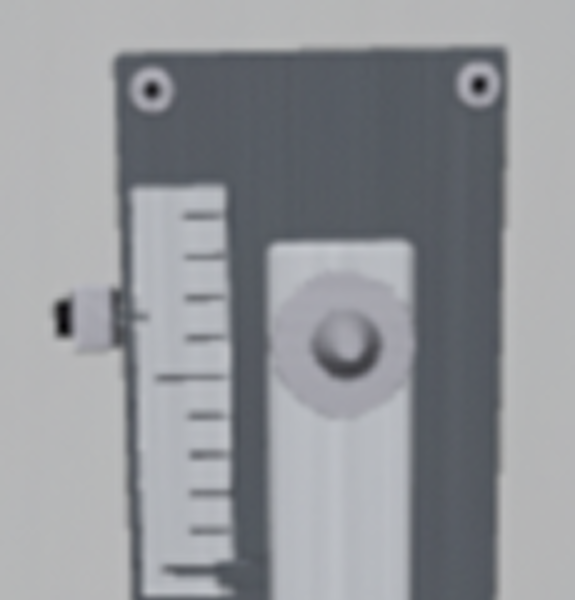

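View pics/w1d.png

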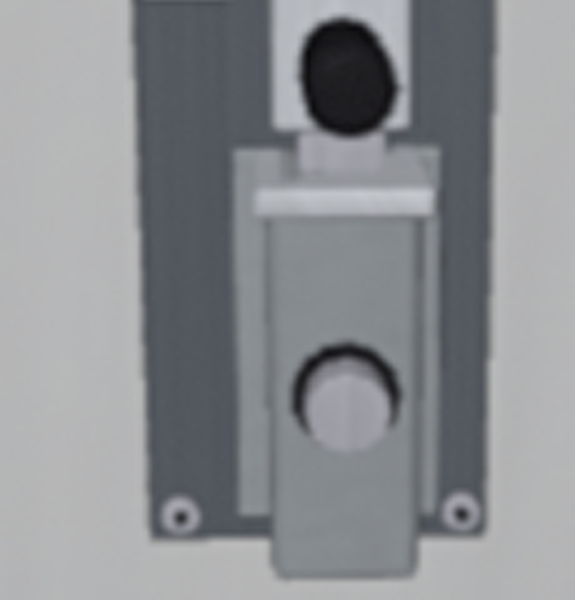

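```bash
python3 - <<'E'
from h import *
np.set_printoptions(precision=4,suppress=True)
d=np.load('w1.npz'); z=d['z_map']; K=d['camera_matrix']; P=d['P']
v,u=np.mgrid[0:480,0:640]; X=(np.stack([(u-K[0,2])/K[0,0]*z,(v-K[1,2])/K[1,1]*z,z,np.ones_like(z)],-1)@P.T)[...,:3]
print('clip z');print((X[142:156,274:300,2]*1000).round().astype(int))
print('ptr z');print((X[195:204,294:318,2]*1000).round().astype(int))
def ray(uu,vv,h):
    w=P[:3,:3]@np.array([(uu-K[0,2])/K[0,0],(vv-K[1,2])/K[1,1],1]); return P[:3,3]+w*(h-P[2,3])/w[2]
a=np.radians(4.3); ey=np.array([-np.sin(a),np.cos(a)])
for h in (.022,.025):
    p=ray(265+165/5,85+571/5,h); c=ray(265+145/5,85+316/5,h); print(p,c,(c-p)[:2]@ey)
for r in (571,378,338,298): print(r,ray(265+200/5,85+r/5,.0115)[:2]@ey)
E
```

```text
clip z
[[-3  0 -2 -3  0 -1 25 24 24 24 24 25 25 20 -1  8  9  7 13 12 11 13 11 11
  13 11]
 [ 1 -1 -1 -1 -4 -3 27 24 24 24 25 24 25 24  6  7  8 10 13 13 12 13 11 12
  12 12]
 [-1 -3  0 -2 -1 -1 24 26 24 25 24 25 24 23  6  9  9  8 10 13 12 12 12 12
  13 11]
 [-1 -1 14 14 12 11 24 26 25 25 23 24 25 24  7  9  9  8 11 13 12 11 12  9
  11 11]
 [-1 -1 14 15 15 13 24 24 24 25 25 25 25 25  9  8  9 10 13 12 11 11 10 13
  12 11]
 [-3  0 14 15 15 14 23 27 25 24 25 25 25 25  9  6  7  8 12 13 11 12 10 11
  12 11]
 [-2 -2 15 15 16 17 25 25 24 26 23 24 25 24 22 24 23 23 21 22 23 12 11 12
  13 12]
 [-2 -1 16 16 16 15 24 23 23 26 24 23 25 25 10  7  9  9 11 11 10 13 12 11
  10 13]
 [-2 -2 15 14 15 16 25 25 25 25 26 25 26 24 11 -2  8  8 12 11 12 11 10 10
  13 11]
 [-2 -2 15 14 15 15 25 24 24 26 25 25 24 24 11 -1  9  9 12 11 10 11 12 11
  12 10]
 [-2 -2 11 13 12 13 24 24 24 24 24 25 25 24 12 -2  9  7 12 11 12 11 11 13
  13 13]
 [-1 -2  0 -1 -1 -1 24 24 26 25 22 26 25 26 12 -2  7  7 11 12 11 12 12 11
  11 13]
 [-1 -2 -2 -2 -1 -3 25 26 25 24 25 26 25 24 11 -2  7  9 12 11 11 12 13 11
  13 12]
 [-1 -2 -2 -1 
[... 518 characters left out ...]
 22  23  22  22  22  23  22  22  25
   24  22  23  22  23  24]
 [ 12  12  11  12  12  11  24  22  23  23  23  22  22  22  23  21  24  23
   23  24  23  23  22  24]
 [ 12  12  11  10  11  12  11  12  12  13  13  12  12  12  13  24  22  24
   23  23  22  22  24  22]
 [ 11  12   9  11  11  11  11  12  11  12  11  12  11  12  13  13  14  12
    9  10   9   8  10  10]
 [492  11  11  11  11  11   9  11  11  11  11  12  12  12  10  11  11  12
    8   9   9   8  10   9]]
[0.4481 0.0331 0.022 ] [0.4399 0.0975 0.022 ] 0.06476843314702173
[0.4482 0.0335 0.025 ] [0.44   0.0975 0.025 ] 0.06435538052089977
571 -0.0020977810631772563
378 0.048411546067050185
338 0.058531360677230235
298 0.06853617857721706
```

>>> send_rows(
  targets=[
    [0.006,-0.045,0,0,0],
    [0.006,-0.045,0,0,0],
    [0.006,-0.045,0,0,0],
    [0.006,-0.045,0,0,0],
    [0.006,-0.045,0,0,0],
    [0.006,-0.045,0,0,0],
    [0.006,-0.045,-0.02,0,0],
    [0.006,-0.045,-0.03,0,0],
    [0.006,-0.045,-0.03,0,0],
    [0.007,-0.044,-0.03,0,0],
    [0,0,0,0,0],
  ],
)

```text
clock: 4.15
tcp_pos: [0.5284, -0.4087, 0.2063]
orientation: [-0.003, 1.0, 0.03, -0.003]
wrist_force: [-0.2, 0.3, -0.4]
finger_gap: 0.0849
```

```bash
cat >> h.py <<'E'
def cloud(r,P):
    z=r['z_map'];K=r['camera_matrix']
    v,u=np.mgrid[0:480,0:640]; return (np.stack([(u-K[0,2])/K[0,0]*z,(v-K[1,2])/K[1,1]*z,z,np.ones_like(z)],-1)@P.T)[...,:3]
E
python3 - <<'E'
from h import *
np.set_printoptions(precision=4,suppress=True)
s,r,P=wrist('w2'); print(s['tcp_pos'],yaw(s),s['clock'])
show(['ring_gauge','tray_motor','bearing'],'wrist')
X=cloud(r,P); m=(X[...,2]>.012)&(X[...,2]<.026)&(abs(X[...,0]-.532)<.034)&(abs(X[...,1]+.418)<.034)&(r['z_map']>0)
q=X[m]; print(len(q),q.mean(0),q.min(0),q.max(0),(q.min(0)+q.max(0))/2)
m=(X[...,2]<.012)&(abs(X[...,0]-.532)<.034)&(abs(X[...,1]+.418)<.034)&(r['z_map']>0); print('floor',np.median(X[m][:,2]))
E
```

```text
[ 0.5284 -0.4087  0.2063] 3.489139381929315 4.15
tip_of ring_gauge [([0.5458, -0.5423, 0.0012], 0.76), ([0.528, -0.419, 0.0044], 0.56)]
tip_of tray_motor [([0.4648, -0.3309, 0.0029], 0.76)]
tip_of bearing [([0.5877, -0.3274, 0.0042], 0.89)]
1700 [ 0.5316 -0.4179  0.0174] [ 0.5048 -0.4452  0.0122] [ 0.5584 -0.3917  0.0201] [ 0.5316 -0.4184  0.0161]
floor 0.001562449314347153
```

View pics/w2.png

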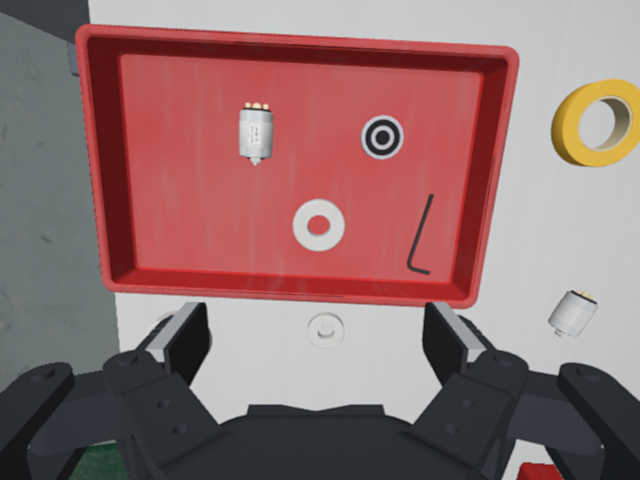

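The ring measures 54 mm across and is centred at (0.5316, -0.4182), at (319,225) px. The motor, bearing and hex key are clear of the fingers. Descending now.

>>> send_rows(
  targets=[
    [0,0,-0.04,0,0],
    [0,0,-0.04,0,0],
    [0,0,-0.04,0,0],
    [0,0,-0.035,0,0],
    [0,0,-0.02,0,0],
    [0,0,0,0,0],
    [0,0,0,0,0],
  ],
)

```text
clock: 5.05
tcp_pos: [0.5312, -0.4055, 0.0408]
orientation: [0.001, 0.999, 0.033, 0.001]
wrist_force: [0.3, -0.8, -0.2]
finger_gap: 0.0856
```

>>> send_rows(
  targets=[
    [0.0005,-0.0065,-0.012,0,0],
    [0,-0.006,-0.012,0,0],
    [0,0,-0.01,0,0],
    [0,0,0,0,0],
    [0,0,0,0,0],
  ],
)

```text
clock: 5.55
tcp_pos: [0.53, -0.4183, 0.0038]
orientation: [-0.001, 0.999, 0.032, -0.0]
wrist_force: [-0.3, 0.3, -0.2]
finger_gap: 0.0855
```

>>> send_rows(
  targets=[
    [0.001,0,0.002,0,60],
    [0,0,0,0,120],
    [0,0,0,0,200],
    [0,0,0,0,255],
    [0,0,0,0,255],
    [0,0,0,0,255],
    [0,0,0,0,255],
  ],
  newtons=50,
)

```text
clock: 6.25
tcp_pos: [0.5315, -0.4185, 0.0065]
orientation: [-0.0, 0.999, 0.032, 0.0]
wrist_force: [0.5, -0.3, 0.1]
finger_gap: 0.0003
```

>>> send_rows(
  targets=[
    [0,0,0,0,255],
    [0,0,0,0,255],
  ],
)

```text
clock: 6.45
tcp_pos: [0.5315, -0.4185, 0.0065]
orientation: [-0.0, 0.999, 0.032, 0.0]
wrist_force: [-0.0, 0.8, -0.3]
finger_gap: 0.0002
```

The fingers shut completely without catching the ring. I'll check what happened.

```bash
python3 - <<'E'
from h import *
s,r,P=wrist('w3'); print(s['tcp_pos'])
X=cloud(r,P); np.set_printoptions(precision=4,suppress=True)
show(['ring_gauge'],'wrist');
E
```

```text
[ 0.53149141 -0.41852188  0.00652564]
tip_of ring_gauge [([0.5314, -0.4187, 0.0038], 0.68)]
```

View pics/w3.png

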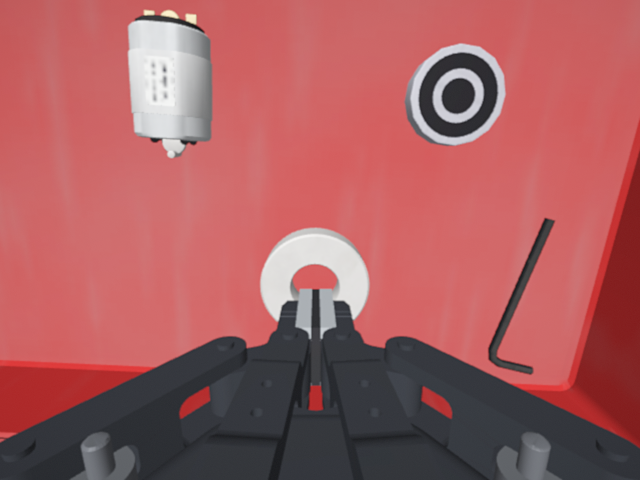

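```bash
python3 - <<'E'
from h import *
d=np.load('w3.npz'); X=cloud(d,d['P']); 
for v in (275,285,290,292,296,300,310,330,350): print(v,[(X[v,u]*1000).round(0).astype(int).tolist() for u in (275,294,306,325,340)])
im=cv2.resize(d['img'][220:370,240:400],None,fx=4,fy=4,interpolation=cv2.INTER_CUBIC); save('w3c',im)
print(monitor.get_state()['wrist_force'],monitor.get_state()['clock'])
E
```

```text
275 [[512, -413, 18], [520, -418, 1], [527, -418, 1], [537, -417, 2], [543, -411, 18]]
285 [[512, -418, 18], [521, -423, 3], [527, -424, 2], [537, -423, 1], [544, -416, 18]]
290 [[512, -421, 17], [521, -424, 8], [527, -408, 46], [535, -408, 46], [544, -419, 17]]
292 [[512, -422, 17], [521, -424, 10], [527, -409, 47], [535, -408, 47], [544, -420, 18]]
296 [[512, -424, 18], [521, -425, 14], [527, -409, 52], [535, -408, 52], [544, -422, 18]]
300 [[512, -426, 18], [523, -413, 47], [528, -408, 56], [535, -408, 56], [541, -412, 47]]
310 [[512, -431, 18], [523, -413, 55], [528, -409, 63], [535, -408, 64], [541, -412, 56]]
330 [[518, -408, 81], [525, -406, 84], [528, -409, 78], [534, -409, 78], [539, -406, 84]]
350 [[520, -408, 93], [525, -408, 93], [528, -408, 92], [534, -408, 92], [538, -408, 91]]
[ 0.11973629 -0.69615423  0.2749003 ] 6.55
```

View pics/w3c.png

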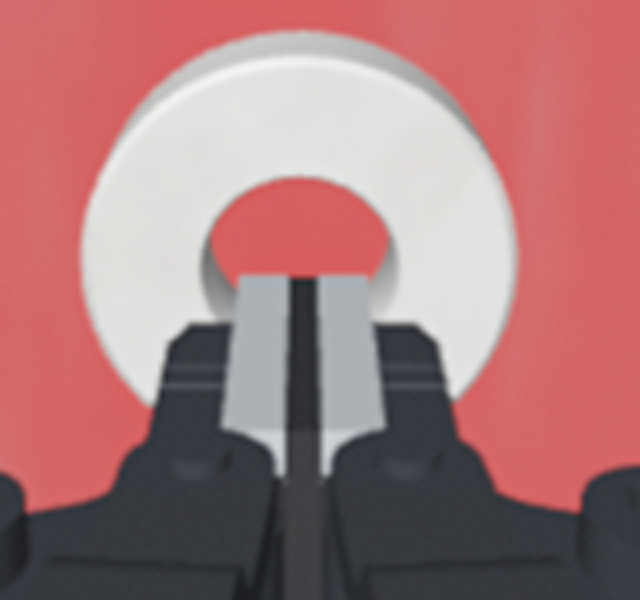

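```bash
python3 - <<'E'
from h import *
np.set_printoptions(precision=1,suppress=True)
for n in ('w1','w2','w3'):
    d=np.load(n+'.npz'); X=cloud(d,d['T_tool_cam'])*1000; z=d['z_map']
    m=(z>0)&(z<.25)&(X[...,2]<20)&(abs(X[...,1])<60)&(abs(X[...,0])<70) & (X[...,2]>-120)
    v,u=np.nonzero(m); q=X[m]; o=np.argsort(-q[:,2])[:400:25]; print(n); print(np.c_[u[o],v[o],q[o]])
r=eyes.read_camera('scene'); save('s2',cv2.resize(r['img'][230:400,190:350],None,fx=3.5,fy=3.5)); np.savez('s2.npz',**r)
E
```

```text
w1
[[209.  331.  -42.7   5.  -45.5]
 [206.  307.  -42.5  -6.3 -47. ]
 [209.  338.  -42.3   7.  -47.4]
 [208.  327.  -42.2   2.  -47.7]
 [207.  328.  -42.5   2.2 -48. ]
 [422.  346.   43.   10.2 -48.3]
 [427.  302.   43.4  -9.1 -48.7]
 [207.  332.  -42.3   3.4 -49.1]
 [425.  327.   43.2   1.2 -49.4]
 [426.  317.   43.2  -3.2 -49.7]
 [427.  307.   43.1  -7.5 -49.9]
 [207.  345.  -42.4   8.6 -50.1]
 [425.  338.   43.3   5.4 -50.4]
 [426.  323.   43.   -1.2 -50.6]
 [205.  324.  -42.2  -0.9 -50.8]
 [206.  335.  -42.2   3.7 -51. ]]
w2
[[422.  331.   43.3   4.7 -46.1]
 [425.  305.   43.3  -7.  -46.9]
 [208.  324.  -42.2   0.9 -47.3]
 [207.  313.  -42.1  -4.1 -47.8]
 [424.  325.   43.1   0.9 -48.3]
 [208.  328.  -42.    2.  -48.6]
 [207.  333.  -42.4   4.  -48.8]
 [205.  318.  -42.6  -2.6 -49.2]
 [187.  302.  -48.8  -9.5 -49.4]
 [424.  328.   42.8   1.5 -49.6]
 [423.  349.   43.1  10.6 -49.8]
 [202.  302.  -42.9  -9.8 -50.1]
 [205.  317.  -42.2  -3.6 -50.3]
 [206.  332.  -42.2   2.6 -50.6]
 [427.  318.   43.2  -3.4 -50.8]
 [424.  350.   43.1  10.3 -51. ]]
w3
[[380.  167.   32.9 -57.3   7.7]
 [363.  217.   25.1 -32.    7.1]
 [240.  252.  -39.8 -13.2   7. ]
 [268.  177.  -23.4 -52.5   6.9]
 [229.  162.  -42.6 -59.9   6.8]
 [249.  167.  -32.7 -57.4   6.8]
 [377.  165.   31.1 -58.3   6.7]
 [389.  226.   38.8 -27.3   6.7]
 [373.  196.   29.8 -42.9   6.6]
 [325.  173.    5.2 -54.4   6.6]
 [259.  239.  -29.3 -20.4   6.6]
 [229.  168.  -42.7 -56.9   6.6]
 [443.  244.   67.8 -17.6   6.6]
 [349.  219.   17.8 -31.    6.5]
 [358.  207.   22.3 -37.3   6.5]
 [233.  308.  -45.4  19.    6.5]]
```

View pics/s2.png

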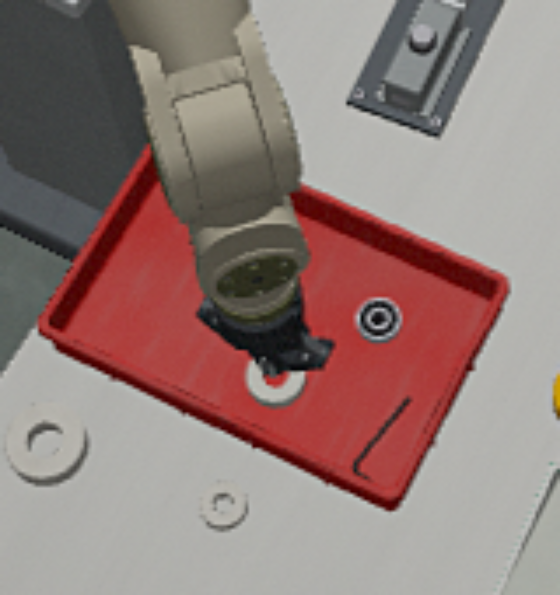

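Depth and scene views agree that the physical fingertips end about 39 mm above the reported TCP when shut, and about 50 mm when open. That is why the fingers closed in the air above the ring. I'll open and go lower in guarded steps, checking tip height with the camera.

>>> send_rows(
  targets=[
    [0,0,0,0,0],
    [0,0,0,0,0],
    [0,0,0,0,0],
    [0,0,0,0,0],
    [0,0,0,0,0],
    [0,0,0,0,0],
    [0,0,-0.01,0,0],
    [0,0,-0.01,0,0],
    [0,0,-0.006,0,0],
    [0,0,0,0,0],
  ],
)

```text
clock: 7.6
tcp_pos: [0.5304, -0.4175, -0.0215]
orientation: [-0.001, 0.999, 0.032, -0.001]
wrist_force: [0.3, -0.4, -0.3]
finger_gap: 0.0851
```

```bash
cat > tip.py <<'E'
from h import *
import sys
n=sys.argv[1]
s,r,P=wrist(n); print(s['tcp_pos'],yaw(s),s['wrist_force'],s['finger_gap'],s['clock'])
Tc=r['T_tool_cam']; X=cloud(r,Tc)*1000; z=r['z_map']; W=cloud(r,P)*1000
for sg in (-1,1):
    m=(z>0)&(z<.20)&(abs(sg*X[...,0]-35)<25)&(abs(X[...,1])<12)&(X[...,2]<-30)
    m&=(W[...,2]>25) if '-h' not in sys.argv else True
    q=X[m]; v,u=np.nonzero(m)
    print(sg,np.percentile(q[:,2],[99.5,98,95]),'minabs x',np.abs(q[:,0]).min())
E
python3 tip.py w4
```

```text
[ 0.53042561 -0.41746438 -0.02148324] 3.6814454767494116 [ 0.30736505 -0.37901306 -0.2548142 ] 0.08507106996617693 7.6
-1 [-48.3090164  -51.92469978 -56.69924404] minabs x 10.00658296867001
1 [-48.46650751 -51.99191802 -56.46469737] minabs x 10.000071511676078
```

View pics/w4.png

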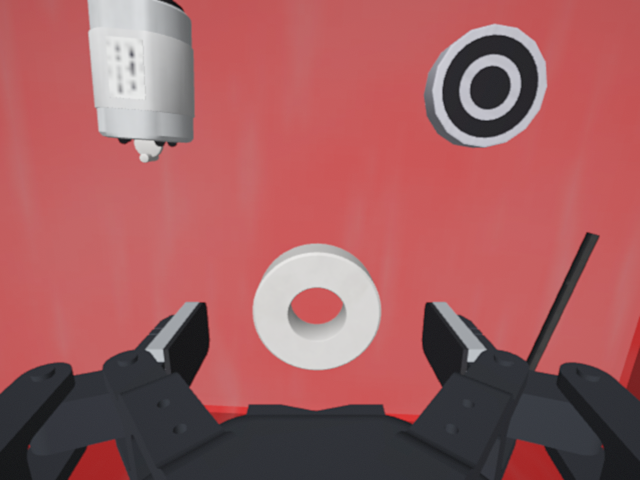

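>>> send_rows(
  targets=[
    [0,0,-0.008,0,0],
    [0,0,-0.006,0,0],
    [0,0,0,0,0],
    [0,0,0,0,0],
  ],
)

```text
clock: 8.05
tcp_pos: [0.5314, -0.4184, -0.0337]
orientation: [-0.0, 0.999, 0.032, -0.0]
wrist_force: [0.2, -0.2, 0.6]
finger_gap: 0.0854
```

>>> send_rows(
  targets=[
    [0,0,-0.003,0,60],
    [0,0,0,0,80],
    [0,0,0,0,100],
    [0,0,0,0,150],
    [0,0,0,0,255],
    [0,0,0,0,255],
    [0,0,0,0,255],
  ],
  newtons=50,
)

```text
clock: 8.75
tcp_pos: [0.532, -0.4191, -0.0351]
orientation: [0.001, 0.999, 0.032, 0.001]
wrist_force: [-1.8, 0.7, 5.9]
finger_gap: 0.0515
```

```bash
python3 tip.py w5 -h
```

```text
[ 0.531952   -0.41914261 -0.03509517] 3.6779488299200422 [-1.84229985  0.70214411  5.88140725] 0.05154816001572458 8.75
-1 [-35.69064445 -36.13621071 -36.6382556 ] minabs x 10.004433837129477
1 [-35.63057676 -36.04798428 -36.54782831] minabs x 10.002345471954545
```

View pics/w5.png

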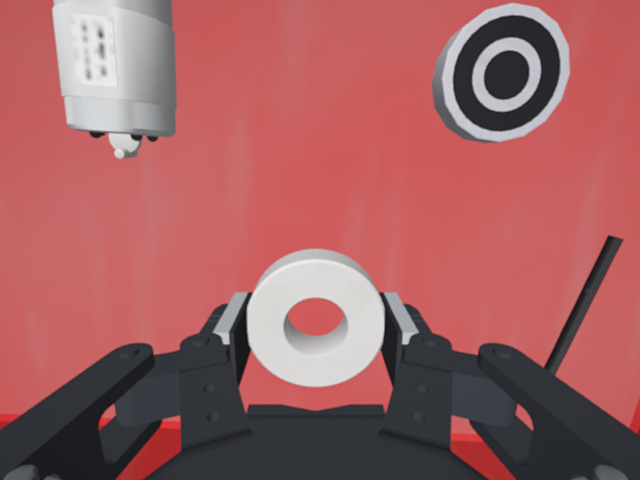

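```bash
cat > ringpos.py <<'E'
from h import *
import sys
np.set_printoptions(precision=4,suppress=True)
d=np.load(sys.argv[1]+'.npz'); im=d['img'].astype(int); X=cloud(d,d['T_tool_cam']); W=cloud(d,d['P'])
sat=im.max(-1)-im.min(-1)
lo,hi=float(sys.argv[2]),float(sys.argv[3])   # world z band of ring top
m=(sat<25)&(im.max(-1)>170)&(W[...,2]>lo)&(W[...,2]<hi)&(abs(X[...,0])<.035)&(abs(X[...,1])<.04)
n,l,st,c=cv2.connectedComponentsWithStats(m.astype(np.uint8)); k=1+st[1:,4].argmax(); m=l==k
q=X[m]; w=W[m]; print('tool',q.mean(0),(q.min(0)+q.max(0))/2,'span',q.max(0)-q.min(0)); print('world mid',(w.min(0)+w.max(0))/2,'z med',np.median(w[:,2]),st[k])
(u,v),rad=cv2.minEnclosingCircle(np.argwhere(m)[:,::-1].astype(np.float32)); print(u,v,rad)
E
python3 ringpos.py w5 0.013 0.022
```

```text
tool [ 0.0003 -0.0025 -0.0525] [ 0.0002 -0.0008 -0.0514] span [0.052  0.0541 0.0067]
world mid [ 0.532  -0.4183  0.0163] z med 0.017457879514292618 [  247   256   137   131 11578]
315.2590026855469 321.2678527832031 69.44037628173828
```

>>> send_rows(
  targets=[
    [0,0,0.01,0,255],
    [0,0,0.03,0,255],
    [0,0,0.03,0,255],
    [0,0,0,0,255],
  ],
  newtons=70,
)

```text
clock: 9.2
tcp_pos: [0.534, -0.4209, 0.0387]
orientation: [0.003, 0.999, 0.032, 0.003]
wrist_force: [1.8, -1.3, -0.9]
finger_gap: 0.051
```

```bash
python3 tip.py w6; python3 ringpos.py w6 0.06 0.12
```

```text
[ 0.53400789 -0.42092413  0.03870448] 3.689733893199257 [ 1.7597269  -1.26849439 -0.88416263] 0.05095136925431335 9.2
-1 [-44.10793868 -51.25786703 -52.13746133] minabs x 10.009004734710118
1 [-43.64899679 -51.06557791 -52.07630885] minabs x 10.001477340898136
tool [ 0.0002 -0.0032 -0.0516] [ 0.0003 -0.0007 -0.0457] span [0.0515 0.0544 0.0182]
world mid [ 0.5338 -0.4199  0.0843] z med 0.09098669038665623 [  248   249   136   138 12454]
315.0793151855469 318.8648681640625 69.9839859008789
```

View pics/w6.png

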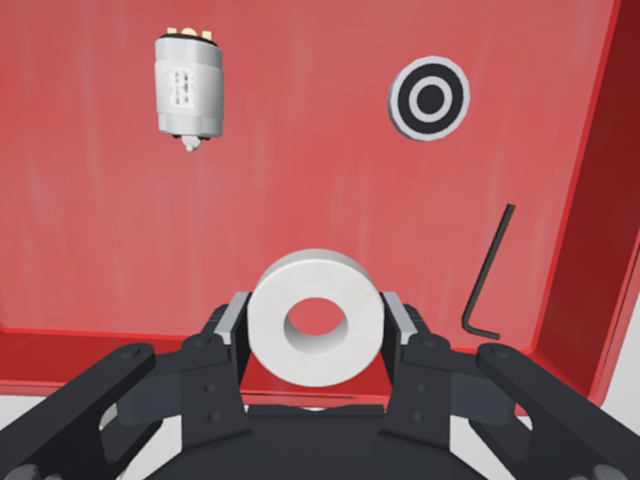

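>>> send_rows(
  targets=[
    [0,0,0.04,0,255],
    [-0.004,0.03,0.04,0,255],
    [-0.004,0.042,0.03,0,255],
    [-0.004,0.042,0,0,255],
    [-0.004,0.042,0,0,255],
    [-0.004,0.042,0,0,255],
    [-0.004,0.042,0,0,255],
    [-0.004,0.042,0,0,255],
    [-0.004,0.042,0,0,255],
    [-0.004,0.042,0,0,255],
    [-0.004,0.042,0,0.6,255],
    [-0.004,0.042,0,0,255],
  ],
)

```text
clock: 10.45
tcp_pos: [0.4862, 0.0316, 0.141]
orientation: [-0.0, 0.999, 0.037, -0.001]
wrist_force: [1.0, 0.4, -2.4]
finger_gap: 0.0513
```

>>> send_rows(
  targets=[
    [0,0,0,0,255],
    [0,0,0,0,255],
    [0,0,0,0,255],
  ],
)

```text
clock: 10.75
tcp_pos: [0.4874, 0.0293, 0.1417]
orientation: [0.0, 0.999, 0.037, -0.001]
wrist_force: [0.7, 0.1, -1.7]
finger_gap: 0.0514
```

```bash
python3 - <<'E'
from h import *
np.set_printoptions(precision=4,suppress=True)
s,r,P=wrist('w7'); print(s['tcp_pos'],yaw(s),s['clock'],s['finger_gap'])
X=cloud(r,r['T_tool_cam']);W=cloud(r,P);z=r['z_map']
def c(lo,hi,cx,cy,R):
    m=(z>0)&(W[...,2]>lo)&(W[...,2]<hi)&(np.hypot(W[...,0]-cx,W[...,1]-cy)<R); q=W[m]
    return m.sum(),q.mean(0),(q.min(0)+q.max(0))/2,q.max(0)-q.min(0)
print('boss',c(.052,.058,.489,.0945,.022)); print('pin',c(.076,.09,.489,.0945,.012)); 
print('ringtop z', np.median(X[300:390,252:275,2]))
m=(X[...,2]>-.0545)&(X[...,2]<-.049)&(np.hypot(X[...,0],X[...,1])<.032); q=X[m]; print('ring',q.mean(0),q.min(0),q.max(0))
show(['pin_seat'],'wrist')
E
```

```text
[0.4874 0.0293 0.1417] 4.251292404884353 10.75 0.051401289146630114
boss (np.int64(1330), array([0.4885, 0.0948, 0.0546]), array([0.4886, 0.0944, 0.0545]), array([0.0334, 0.0328, 0.0043]))
pin (np.int64(259), array([0.4886, 0.0946, 0.0788]), array([0.4886, 0.0947, 0.079 ]), array([0.0118, 0.0119, 0.006 ]))
ringtop z -0.05219468065877129
ring [ 0.0004 -0.0024 -0.0523] [-0.0305 -0.0276 -0.0545] [ 0.0304  0.0267 -0.049 ]
tip_of pin_seat [([0.493, 0.0971, 0.0591], 0.69)]
```

View pics/w7.png

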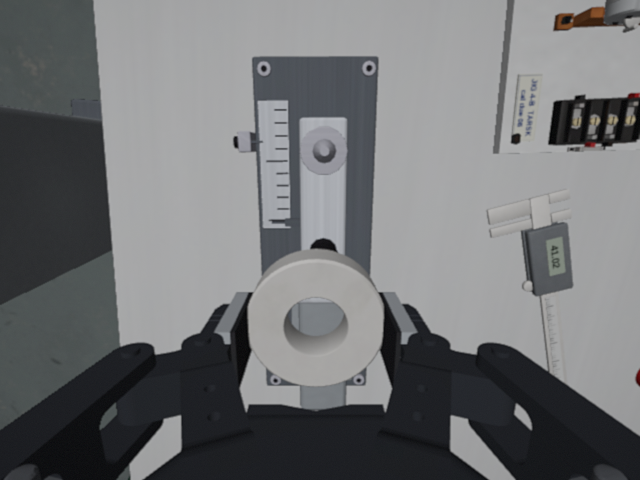

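The ring is held level and centred, and the pin at (323,150) px measures (0.4886, 0.0946). I'll move over it.

>>> send_rows(
  targets=[
    [0.0005,0.033,-0.02,0,255],
    [0.0005,0.032,-0.025,0,255],
    [0,0,-0.015,0,255],
    [0,0,0,0,255],
    [0,0,0,0,255],
  ],
)

```text
clock: 11.35
tcp_pos: [0.4888, 0.0939, 0.0825]
orientation: [0.0, 0.999, 0.037, -0.0]
wrist_force: [0.4, -0.8, -1.7]
finger_gap: 0.0514
```

```bash
python3 - <<'E'
from h import *
s,r,P=wrist('w8'); print(s['tcp_pos'],yaw(s),s['clock'],s['wrist_force'])
save('w8c',cv2.resize(r['img'][220:420,220:420],None,fx=3,fy=3,interpolation=cv2.INTER_CUBIC))
W=cloud(r,P); X=cloud(r,r['T_tool_cam'])
m=(W[...,2]>.045)&(W[...,2]<.084)&(np.hypot(X[...,0],X[...,1])<.012)&(r['z_map']>0); q=W[m]; print(m.sum(),q.mean(0),q.min(0),q.max(0))
E
```

```text
[0.4887994  0.09390125 0.08245241] 4.186471351226027 11.35 [ 0.43686431 -0.81650554 -1.72497438]
90 [0.48808205 0.10401862 0.0545874 ] [0.48002856 0.10167633 0.05262537] [0.49596941 0.10573244 0.05589918]
```

View pics/w8c.png

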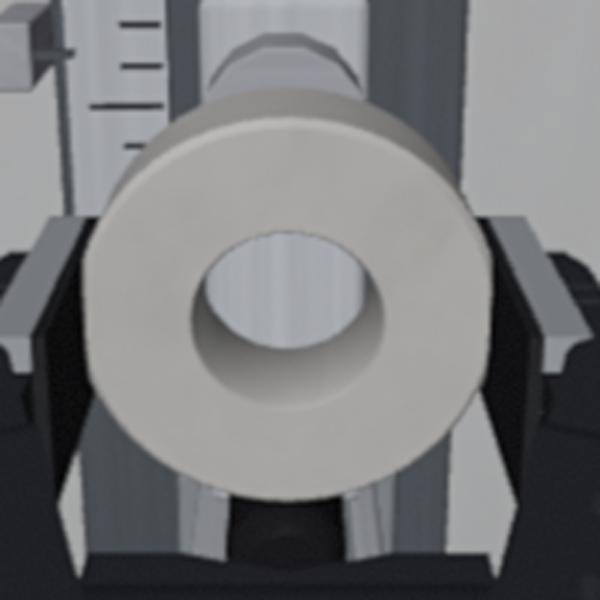

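>>> send_rows(
  targets=[
    [0,0,-0.015,0,255],
    [0,0,-0.015,0,255],
    [0,0,-0.006,0,255],
    [0,0,0,0,255],
    [0,0,0,0,255],
  ],
)

```text
clock: 11.9
tcp_pos: [0.4894, 0.0945, 0.0473]
orientation: [0.0, 0.999, 0.037, 0.001]
wrist_force: [0.8, 0.8, -1.3]
finger_gap: 0.0515
```

```bash
python3 - <<'E'
from h import *
s,r,P=wrist('w9'); print(s['tcp_pos'],yaw(s),s['clock'],s['wrist_force'])
save('w9c',cv2.resize(r['img'][220:420,220:420],None,fx=3,fy=3,interpolation=cv2.INTER_CUBIC))
W=cloud(r,P); X=cloud(r,r['T_tool_cam'])
m=(W[...,2]>.074)&(X[...,2]>-.05)&(np.hypot(X[...,0],X[...,1])<.0095)&(r['z_map']>0); q=W[m]; print(m.sum(),q.mean(0),q.min(0),q.max(0))
E
```

```text
[0.48940431 0.09451655 0.04729854] 4.234728290923016 11.9 [ 0.77910705  0.80561216 -1.30288661]
389 [0.4888083  0.09441775 0.07889029] [0.48238571 0.08793537 0.07402607] [0.49538655 0.09844904 0.08216888]
```

View pics/w9c.png

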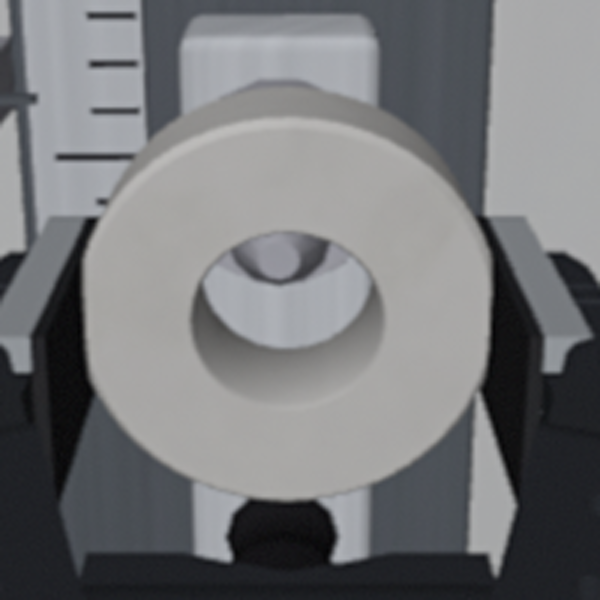

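The pin tip shows in the hole, about 0.6 mm to the left of centre. I'll nudge across and go down.

>>> send_rows(
  targets=[
    [-0.0006,0,-0.006,0,255],
    [0,0,-0.006,0,255],
    [0,0,-0.006,0,255],
    [0,0,-0.005,0,255],
    [0,0,0,0,255],
    [0,0,0,0,255],
  ],
)

```text
clock: 12.55
tcp_pos: [0.4879, 0.0949, 0.0232]
orientation: [-0.0, 0.999, 0.037, -0.0]
wrist_force: [0.4, -0.5, -1.5]
finger_gap: 0.0513
```

>>> send_rows(
  targets=[
    [0,0,-0.003,0,255],
    [0,0,-0.002,0,255],
    [0,0,0,0,255],
    [0,0,0,0,255],
  ],
)

```text
clock: 12.95
tcp_pos: [0.488, 0.0949, 0.0184]
orientation: [0.0, 0.999, 0.037, 0.0]
wrist_force: [-0.2, -0.2, -2.3]
finger_gap: 0.0513
```

```bash
python3 - <<'E'
from h import *
s,r,P=wrist('w10'); print(s['tcp_pos'],yaw(s),s['clock'],s['wrist_force'])
save('w10c',cv2.resize(r['img'][220:420,220:420],None,fx=3,fy=3,interpolation=cv2.INTER_CUBIC))
W=cloud(r,P); print('ring top',np.median(W[320:380,256:275,2]),'pin top',W[295:325,300:335,2].max())
E
```

```text
[0.48803259 0.09489901 0.01841114] 4.280348481677377 12.95 [-0.18784731 -0.19493345 -2.27251406]
ring top 0.07069703799656121 pin top 0.1942932794707017
```

View pics/w10c.png

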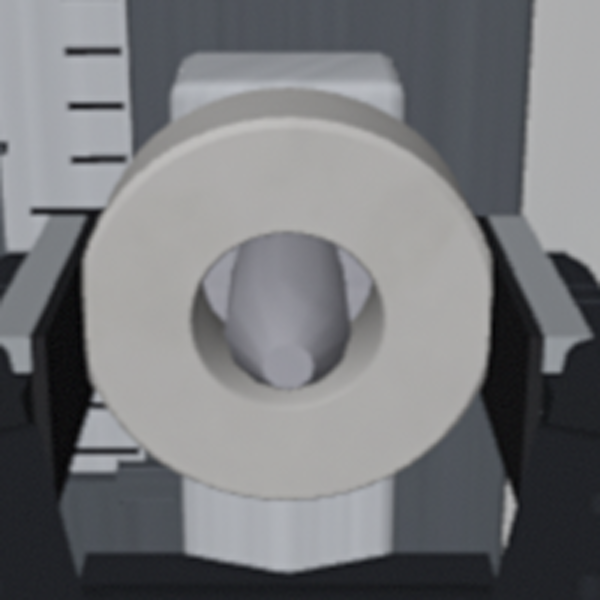

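>>> send_rows(
  targets=[
    [0,0,-0.001,0,255],
    [0,0,0,0,255],
  ],
)

```text
clock: 13.2
tcp_pos: [0.4882, 0.0949, 0.0182]
orientation: [0.0, 0.999, 0.037, 0.0]
wrist_force: [-1.5, -0.3, 4.4]
finger_gap: 0.0512
```

Contact felt, about 6.5 N up. Releasing and rising.

>>> send_rows(
  targets=[
    [0,0,0,0,120],
    [0,0,0,0,60],
    [0,0,0,0,0],
    [0,0,0,0,0],
    [0,0,0.01,0,0],
    [0,0,0.04,0,0],
    [0,-0.04,0.04,0,0],
    [0.003,-0.04,0.02,0,100],
    [0.003,-0.04,0,0,255],
    [0.003,-0.035,0,0,255],
    [0,0,0,0,255],
    [0,0,0,0,255],
  ],
)

```text
clock: 14.4
tcp_pos: [0.497, -0.0561, 0.1232]
orientation: [-0.0, 0.999, 0.036, 0.0]
wrist_force: [-0.4, 0.5, -0.3]
finger_gap: 0.0121
```

```bash
python3 - <<'E'
from h import *
np.set_printoptions(precision=4,suppress=True)
s,r,P=wrist('w11'); print(s['tcp_pos'],yaw(s),s['clock'],s['finger_gap'])
W=cloud(r,P);z=r['z_map']
m=(z>0)&(W[...,2]>.05)&(np.hypot(W[...,0]-.4886,W[...,1]-.0946)<.035)
q=W[m]; print('ring z pct',np.percentile(q[:,2],[10,30,50,70,80]))
t=q[abs(q[:,2]-.0707)<.003]; print(len(t),(t.min(0)+t.max(0))/2,t.max(0)-t.min(0))
# tilt
A=np.c_[t[:,:2],np.ones(len(t))]; print(np.linalg.lstsq(A,t[:,2],rcond=None)[0])
m=(z>0)&(W[...,2]>.069)&(W[...,2]<.08)&(np.hypot(W[...,0]-.501,W[...,1]+.068)<.016); b=W[m]; print('button',len(b),b.mean(0) if len(b) else 0)
E
```

```text
[ 0.497  -0.0561  0.1232] 4.16070236122294 14.4 0.01206685979968599
ring z pct [0.0615 0.0695 0.0702 0.0707 0.071 ]
2916 [0.489  0.0799 0.0707] [0.0526 0.0243 0.006 ]
[-0.0025  0.0138  0.0705]
button 781 [ 0.501  -0.0671  0.0726]
```

View pics/w11.png

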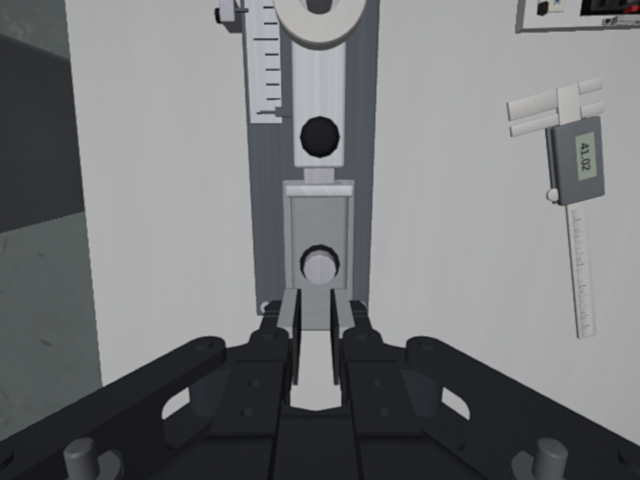

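The ring's top is at 70.5 mm in this view, the measured seat plus 16 mm, and flat, so it is fully seated. The button's at (320,265) px, (0.501, -0.0674). I'll press it with shut fingers.

>>> send_rows(
  targets=[
    [0.004,-0.0115,-0.03,0,255],
    [0,0,-0.03,0,255],
    [0,0,-0.018,0,255],
    [0,0,0,0,255],
    [0,0,0,0,255],
  ],
)

```text
clock: 14.95
tcp_pos: [0.5009, -0.0658, 0.045]
orientation: [-0.0, 0.999, 0.038, -0.0]
wrist_force: [0.0, 0.2, 0.1]
finger_gap: -0.0002
```

>>> send_rows(
  targets=[
    [0,-0.001,-0.005,0,255],
    [0,0,-0.005,0,255],
    [0,0,-0.003,0,255],
    [0,0,0,0,255],
  ],
)

```text
clock: 15.35
tcp_pos: [0.502, -0.0681, 0.0322]
orientation: [0.0, 0.999, 0.037, 0.001]
wrist_force: [1.8, -0.4, 2.4]
finger_gap: 0.0002
```

Contact. I'll keep pressing in small steps.

>>> send_rows(
  targets=[
    [0,0,-0.002,0,255],
    [0,0,-0.002,0,255],
    [0,0,-0.002,0,255],
    [0,0,0,0,255],
  ],
)

```text
clock: 15.75
tcp_pos: [0.5023, -0.0682, 0.031]
orientation: [0.001, 0.999, 0.037, 0.002]
wrist_force: [-10.5, 3.8, 41.6]
finger_gap: 0.0001
```

>>> send_rows(
  targets=[
    [0,0,0.01,0,255],
    [0,0,0.03,0,255],
    [0,-0.02,0.04,0,255],
    [0,-0.02,0.01,0,255],
    [0,0,0,0,255],
  ],
)

```text
clock: 16.25
tcp_pos: [0.5025, -0.1104, 0.1178]
orientation: [0.001, 0.999, 0.036, 0.002]
wrist_force: [0.4, 0.4, 0.4]
finger_gap: -0.0
```

```bash
python3 - <<'E'
from h import *
np.set_printoptions(precision=4,suppress=True)
s,r,P=wrist('w12'); print(s['tcp_pos'],yaw(s),s['clock'],s['finger_gap'],s['wrist_force'])
W=cloud(r,P);z=r['z_map']
for R in (.006,.009):
    m=(z>0)&(W[...,2]>.05)&(W[...,2]<.08)&(np.hypot(W[...,0]-.501,W[...,1]+.068)<R); print(m.sum(),np.percentile(W[m][:,2],[10,50,90]))
show(['button_top','knob_grip','pointer_tip','index_clip'],'wrist')
E
```

```text
[ 0.5025 -0.1104  0.1178] 4.143076966488011 16.25 -2.2124651603332e-05 [0.4447 0.4336 0.4399]
281 [0.0637 0.0646 0.0654]
624 [0.0637 0.0646 0.0654]
tip_of button_top [([0.4952, -0.0673, 0.0657], 0.93)]
tip_of knob_grip [([0.4987, 0.0167, 0.069], 0.96)]
tip_of pointer_tip [([0.4448, 0.0278, 0.0223], 0.77)]
tip_of index_clip []
```

View pics/w12.png

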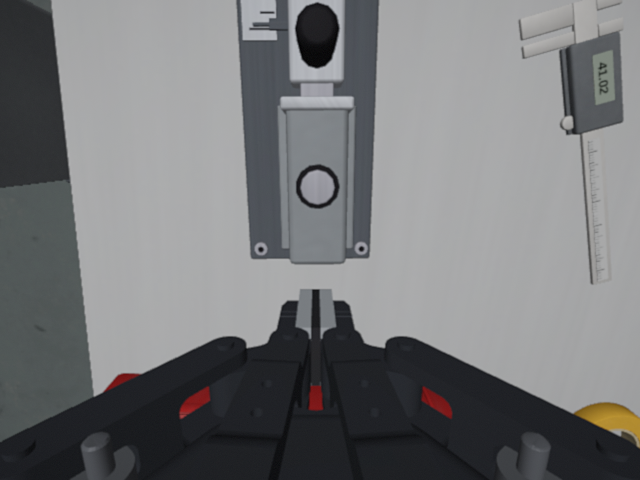

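The button face is at 64.6 mm, against 72.6 mm before, so it is 8 mm down and stays there. Next is the knob at (0.4945, 0.017).

>>> send_rows(
  targets=[
    [-0.002,0.032,0.01,0.2,0],
    [-0.002,0.032,0,0,0],
    [-0.002,0.032,0,0,0],
    [-0.002,0.0315,0,0,0],
    [0,0,-0.02,0,0],
    [0,0,-0.02,0,0],
    [0,0,-0.015,0,0],
    [0,0,0,0,0],
    [0,0,0,0,0],
  ],
)

```text
clock: 17.4
tcp_pos: [0.4922, 0.0201, 0.0702]
orientation: [-0.0, 0.999, 0.039, -0.001]
wrist_force: [0.3, 0.2, 0.3]
finger_gap: 0.0853
```

```bash
python3 - <<'E'
from h import *
np.set_printoptions(precision=4,suppress=True)
s,r,P=wrist('w13'); print(s['tcp_pos'],yaw(s),s['clock'],s['finger_gap'],s['wrist_force'])
W=cloud(r,P);z=r['z_map']
m=(z>0)&(W[...,2]>.083)&(W[...,2]<.09)&(np.hypot(W[...,0]-.4945,W[...,1]-.017)<.02); t=W[m]; print(len(t),t.mean(0),(t.min(0)+t.max(0))/2,t.max(0)-t.min(0))
E
```

```text
[0.4922 0.0201 0.0702] 4.519246113265423 17.4 0.08525056744429946 [0.3337 0.25   0.2815]
1535 [0.4944 0.0183 0.086 ] [0.4945 0.0174 0.0857] [0.0227 0.0229 0.0054]
```

View pics/w13.png

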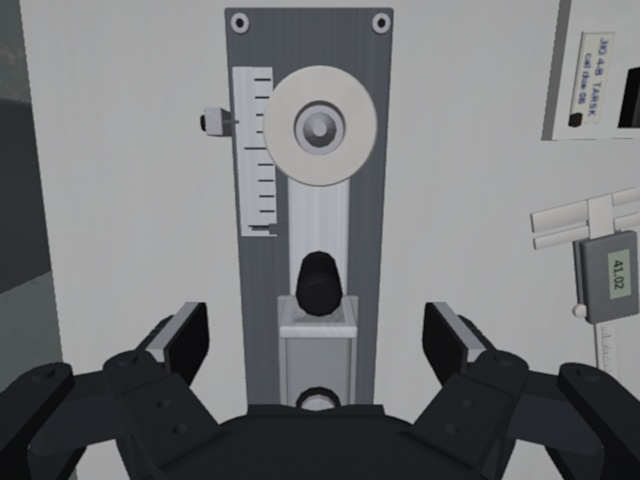

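>>> send_rows(
  targets=[
    [0.002,-0.0025,-0.02,0,0],
    [0,0,-0.02,0,0],
    [0,0,-0.012,0,0],
    [0,0,0,0,0],
    [0,0,0,0,0],
  ],
)

```text
clock: 17.95
tcp_pos: [0.4954, 0.017, 0.0193]
orientation: [0.0, 0.999, 0.039, 0.0]
wrist_force: [0.6, -0.3, 0.1]
finger_gap: 0.0856
```

>>> send_rows(
  targets=[
    [0,0,0,0,120],
    [0,0,0,0,170],
    [0,0,0,0,255],
    [0,0,0,0,255],
    [0,0,0,0,255],
    [0,0,0,0,255],
  ],
  newtons=60,
)

```text
clock: 18.55
tcp_pos: [0.4943, 0.017, 0.0194]
orientation: [0.0, 0.999, 0.039, -0.0]
wrist_force: [-4.6, -0.9, 7.8]
finger_gap: 0.0219
```

```bash
cat > ptr.py <<'E'
from h import *
import sys
np.set_printoptions(precision=4,suppress=True)
n=sys.argv[1]
s,r,P=wrist(n); print(s['tcp_pos'],yaw(s),s['clock'],s['finger_gap'],s['wrist_force'])
u0,v0,u1,v1=map(int,sys.argv[2:6])
k=min(800/(u1-u0),600/(v1-v0)); save(n+'c',cv2.resize(r['img'][v0:v1,u0:u1],None,fx=k,fy=k,interpolation=cv2.INTER_CUBIC)); print('scale',k)
E
python3 ptr.py w14 180 0 340 240
```

```text
[0.4943 0.017  0.0194] 4.481925707773486 18.55 0.02194728335310776 [-4.5516 -0.8598  7.7923]
scale 2.5
```

View pics/w14c.png

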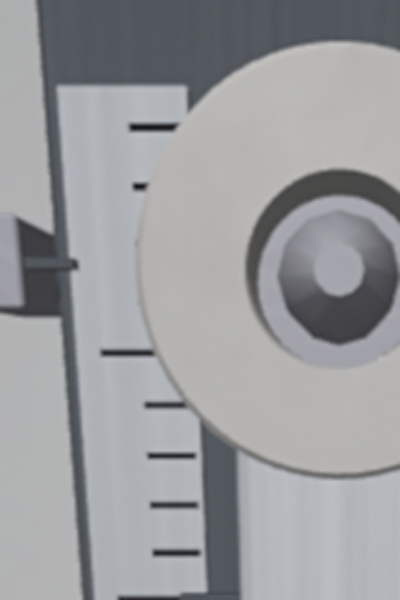

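>>> send_rows(
  targets=[
    [-0.0004,0.005,0,0,255],
    [-0.0008,0.01,0,0,255],
    [-0.0008,0.01,0,0,255],
    [-0.0008,0.01,0,0,255],
    [-0.0008,0.01,0,0,255],
    [-0.0008,0.01,0,0,255],
    [-0.0004,0.005,0,0,255],
    [0,0,0,0,255],
    [0,0,0,0,255],
    [0,0,0,0,255],
  ],
)

```text
clock: 19.6
tcp_pos: [0.4896, 0.0764, 0.0194]
orientation: [0.001, 0.999, 0.039, -0.0]
wrist_force: [-3.6, -2.5, 6.6]
finger_gap: 0.0223
```

```bash
python3 ptr.py w15 160 100 320 220
```

```text
[0.4896 0.0764 0.0194] 4.466652915465361 19.6 0.022257212152784086 [-3.6356 -2.5376  6.6042]
scale 5.0
```

View pics/w15.png

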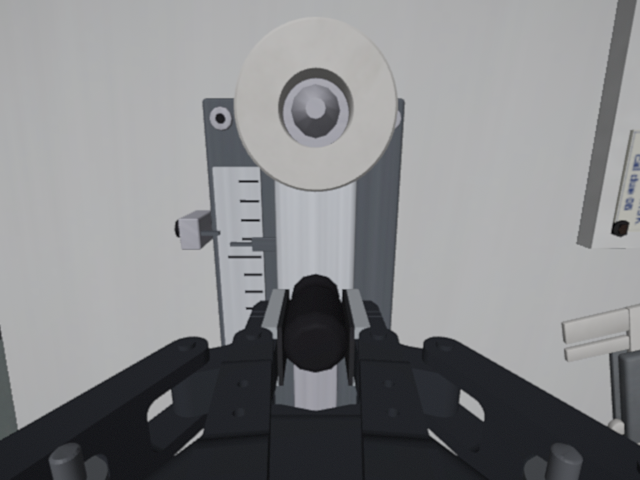

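View pics/w15c.png

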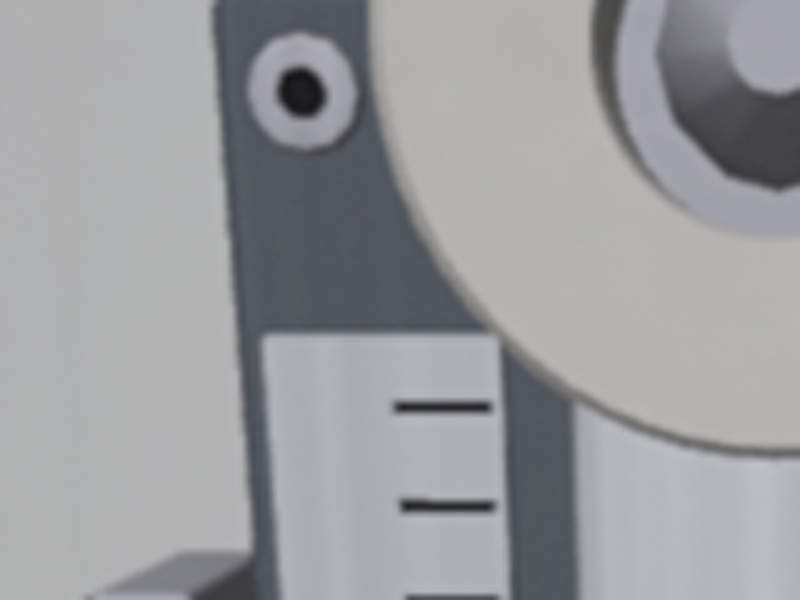

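```bash
cat > gap.py <<'E'
from h import *
import sys
d=np.load(sys.argv[1]+'.npz'); save(sys.argv[1]+'z',cv2.resize(d['img'][210:270,195:295],None,fx=8,fy=8,interpolation=cv2.INTER_CUBIC))
K=d['camera_matrix'];P=d['P']; W=cloud(d,P)
def ray(uu,vv,h):
    w=P[:3,:3]@np.array([(uu-K[0,2])/K[0,0],(vv-K[1,2])/K[1,1],1]); return P[:3,3]+w*(h-P[2,3])/w[2]
a=np.radians(4.37); ey=np.array([-np.sin(a),np.cos(a)])
# darkest row, subpixel, for blade columns and pointer columns
g=cv2.cvtColor(d['img'],cv2.COLOR_RGB2GRAY).astype(float)
def line(cols,rows):
    o=[]
    for u in cols:
        c=g[rows[0]:rows[1],u]; w=np.clip(np.median(c)-c-15,0,None)
        if w.sum()>0: o.append((u,(w*np.arange(*rows)).sum()/w.sum()))
    return o
if len(sys.argv)>2:
    b0,b1,p0,p1,r0,r1,q0,q1=map(int,sys.argv[2:10])
    B=line(range(b0,b1),(r0,r1)); Q=line(range(p0,p1),(q0,q1))
    B_=np.array([ray(u,v,.0230)[:2]@ey for u,v in B]); Q_=np.array([ray(u,v,.0230)[:2]@ey for u,v in Q])
    print('blade px',np.round([v for _,v in B],2),'y',B_.round(5)); print('ptr px',np.round([v for _,v in Q],2),'y',Q_.round(5)); print('gap mm',1000*(np.median(B_)-np.median(Q_)))
E
python3 gap.py w15
```

```text
(no output)
```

View pics/w15z.png

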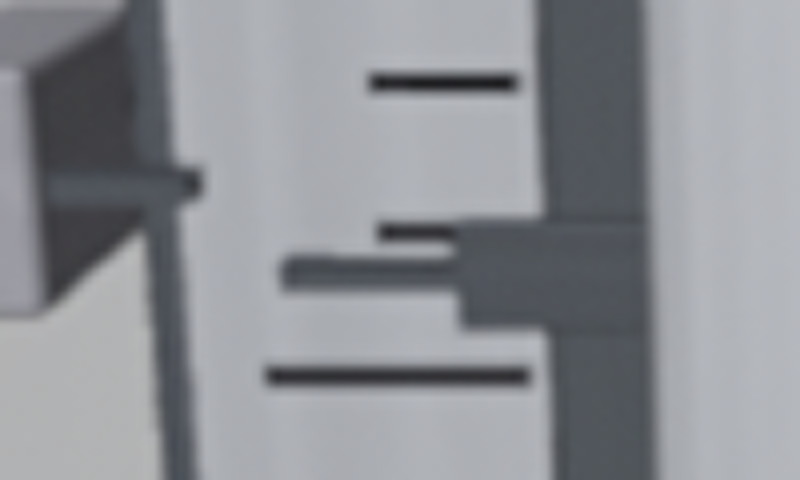

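>>> send_rows(
  targets=[
    [-0.0002,0.003,0,0,255],
    [-0.0002,0.0025,0,0,255],
    [0,0,0,0,255],
    [0,0,0,0,255],
    [0,0,0,0,255],
  ],
)

```text
clock: 20.15
tcp_pos: [0.4892, 0.0817, 0.0194]
orientation: [0.001, 0.999, 0.039, -0.0]
wrist_force: [-3.5, -2.6, 7.5]
finger_gap: 0.0224
```

```bash
python3 ptr.py w16 160 100 320 220; python3 gap.py w16
```

```text
[0.4892 0.0817 0.0194] 4.458188237784273 20.15 0.022412003222899865 [-3.4726 -2.5813  7.4591]
scale 5.0
```

View pics/w16z.png

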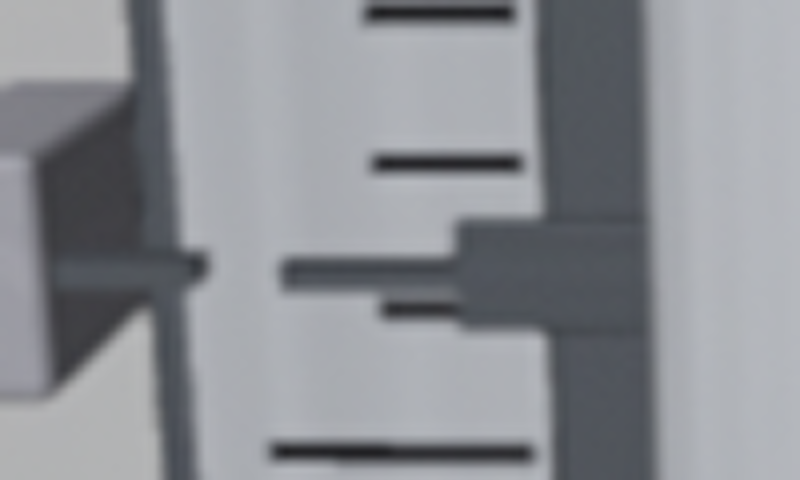

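```bash
python3 - <<'E'
from h import *
np.set_printoptions(precision=4,suppress=True)
d=np.load('w16.npz'); W=cloud(d,d['P']); im=d['img']
m=(abs(W[...,2]-.0705)<.004)&(np.hypot(W[...,0]-.4838,W[...,1]-.159)<.035); t=W[m]; print('ring top',len(t),np.median(t[:,2]),(t.min(0)+t.max(0))/2)
save('w16full',im)
r=eyes.read_camera('scene'); save('s3',cv2.resize(r['img'][120:400,180:420],None,fx=2.1,fy=2.1))
show(['pointer_tip','index_clip'],'wrist'); s=monitor.get_state(); print(s['tcp_pos'],s['wrist_force'],s['clock'])
E
```

```text
ring top 18783 0.07053109815986576 [0.4835 0.1602 0.0705]
tip_of pointer_tip [([0.4402, 0.0941, 0.0228], 0.61)]
tip_of index_clip [([0.4297, 0.0986, -0.003], 0.79)]
[0.4892 0.0817 0.0194] [-3.9177 -3.6555  7.1004] 20.35
```

View pics/s3.png

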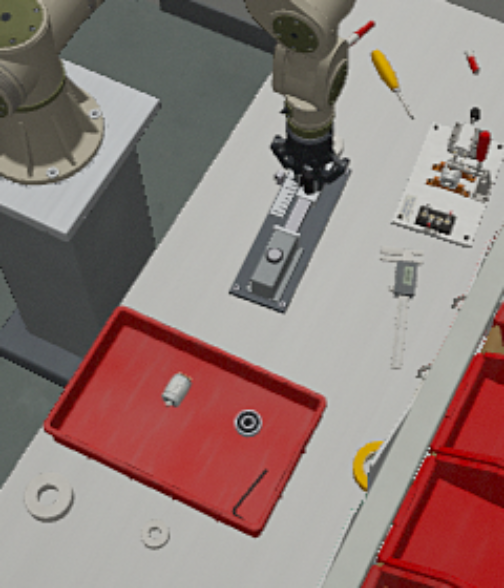

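View pics/w16full.png

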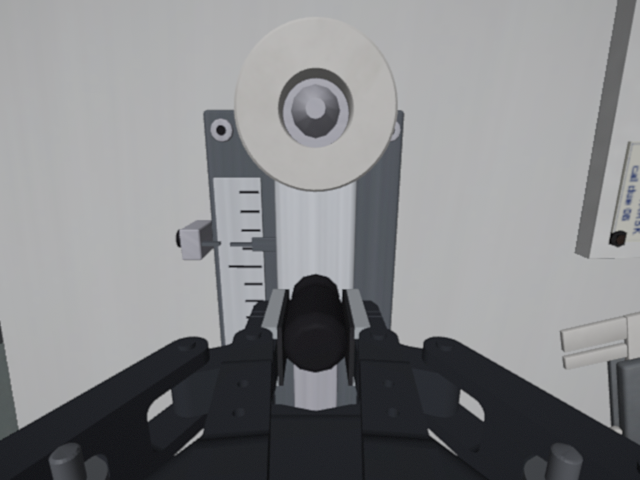

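```bash
python3 -c "
from h import *
print(ticket.hand_in())"
```

```text
the job is handed in; nothing more can be done
None
```

The job is handed in at about 20 s of the 56 s allowed, with the gripper still holding the knob at the mark.

**What I did:** I took the middle-sized ring out of the tray and set it over the pin. I then pressed the lock button down and pulled the arm out about 65 mm by the knob.

**Last checks:**
- **Ring:** its top reads 70.5 mm in the wrist view, which is the measured seat plus 16 mm. It was flat after placing and is at the same height after the pull.
- **Button:** its face dropped 8.0 mm, and the arm then slid free.
- **Pointer:** the pointer and the clip's blade show in the same picture row (about 244), level to an estimated 0.3 mm or better.
- **Other things:** the bearing, motor and hex key are still in the tray. The calliper and screwdriver look untouched in the scene picture.

**What failed or disagreed:**
- **First grasp missed:** the fingers closed in the air above the ring without touching anything. The real fingertips end about 34 to 50 mm above the reported TCP, depending on the opening. I corrected for this using the camera depth and the contact forces.
- **Pressing force:** because of that offset, the shut fingertips pressed the bottomed button with about 42 N at the wrist before I backed off. That force was on the fingertips, not on the gripper's body or the arm.
- **Network estimates:** the last pointer and clip points from the network differ by about 5 mm along the scale, against its stated accuracy of 4 mm each. I trusted the direct view of the two side by side at the same height.

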